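# Call the inspector and point out the short pin

## Robot

A 6-joint arm with a two-finger parallel gripper is mounted at the origin on the work surface. World frame = base frame: x ahead of the robot, y to its left, z up, the work surface at z = 0. Lengths are in mm, angles in rad, forces in N, time in s.
With the tool pointing down it reaches from about 350 to 975 mm from the base axis. Payload 7.1 kg.
Tool frame: the origin (TCP) lies on the centre line of the jaws, within the pads' length; the fingertips stand 17 mm ahead of it and the grasp point (between the pads) lies 2 mm behind it; z points along the fingers, y is the direction in which the jaws open and shut (so a half turn about z gives the same grasp; the last joint's range is limited). The gripper opens to 88 mm and grips with 3 to 60 N. Pads are 20 mm wide; open, the fingers measure 115 mm over their backs; the gripper's body (75 mm by 178 mm) begins 61 mm behind the grasp point.
Start: joints at [1.328, 0.423, 1.63, -0, 1.089, -0.019], TCP at [138.679, 609.404, 239.675] pointing down, gripper open.
Joint ranges: [-3, 3], [-0.9, 2.11], [0.09, 2.58], [-1.31, 4.45], [0.11, 2.69], [-2.54, 2.54]. Speed limits (rad/s): [2.39, 2.39, 3.01, 3.14, 3.14, 3.14].

## Interface

Orientations are given as a rotation vector (axis times angle).
In Python, from workcell import ctrl, imaging, workorder gives the robot as it stands. The module is installed in compiled form; this text tells all that it offers.
- The arm moves only by the shell command python3 -m crank 'ROWS' [OPENING]. ROWS is JSON, a list of rows, each an object with "travel": the shift along the tool's x, y, z as a fraction of full scale, a list of three; "turn": the turn about the tool's z as a fraction of full scale. In form: [{"travel": [dx, dy, dz], "turn": turn}, ...]. A call has 1 to 20 rows; each row shifts and turns the pose as measured when the row begins, along the tool's axes as they then stand; what a row does not reach is not made up. Full scale, the value 1, is 5 cm for a shift and 0.1 rad for a turn. A row lasts 1/10 s, in which the tool goes at most 50 mm and 8.59 degrees, less where a joint would pass 70% of its speed; a pose out of reach is approached as far as the arm can. A call with a number of a shift or a turn outside -1 to 1 is refused whole. A call with a gripper value outside its range is refused whole. OPENING is the gripper command: -1 is shut, 1 is fully open, values between are in proportion, set as the call begins (- or left out, the last holds). The fingers move at their own pace and stop on an object; the grip force is fixed at half the most. Time passes only in rows, so rows that do not move let the fingers close. It gives the time, the measured TCP pose, the force and the opening at its end, in the units of the state.
- ctrl.get_obs(): the state, without advancing time (a new reading comes with each control period).
- imaging.get_image(name): name is "side" or "top" or "wrist"; returns the picture (400x640x3 uint8, blue, green, red); there is no depth.
- imaging.camera_info(name): a dict with "camera_matrix" (3x3 intrinsics, pixels), "k1" (the pictures are not rectified: a ray, as slopes to the right and down, at radius r is drawn at 1 + k1 r^2 times it, then the intrinsics apply), "rvec" (rotation vector, rad) and "tvec" (3), from world to camera coordinates, as OpenCV has them. Camera axes: x right, y down, z forward; pixel columns grow to the right and rows downward; lengths in mm; the calibration is good to about 2 mm. A picture is of the moment at which its call begins: read the wrist's pose just before it. camera_info takes no time and is no camera call; for the wrist camera it gives the pose at the moment of the call.
- workorder.close_job(): hands the job in, once; it reports no verdict.
The state is a dict: "t": time; "qpos": joint angles; "qvel": joint speeds; "joint_torque": joint torques, N m; "ee_pos": TCP position; "orientation": TCP orientation; "ft_force": force on the tool from outside, world axes, zero at the start; "moment": the same for the moment, N m; "width": finger opening in mm.
Only numpy, scipy, OpenCV 4.12 (cv2) and the standard library are available. Lean on these libraries where they do the work, as an engineer would, in place of code of your own. Each camera call takes 0.05 s, during which the arm holds its last target.

## Task

One of the four turned steel pins standing on the granite plate came out too short. Press the round push button on the small grey call box fully down and let it up again, then point at the short pin from straight above: fingertips about 2 cm over the middle of its top, without touching it, for at least two seconds, and finish there, still pointing. Do not touch any of the pins, and leave the V-block, the micrometer and the bottle as they are.

Things in the scene. Friction and masses are not known exactly. Their poses are not given: they have to be found in the camera images.
- pin_short: Plain turned steel pin standing upright on the granite plate: round shank 24 mm across on a round foot 36 mm across and 10 mm high; the short one, 45 mm high overall (the other three are 75 mm). Origin at the centre of its underside, z up along the pin. Loose. The four pins stand in a rough row along the plate, in any order, axes at least 58 mm apart.
- pin_a: Plain turned steel pin standing upright on the granite plate: round shank 24 mm across on a round foot 36 mm across and 10 mm high; 75 mm high overall. Origin at the centre of its underside, z up along the pin. Loose. The four pins stand in a rough row along the plate, in any order, axes at least 58 mm apart.
- pin_b: Plain turned steel pin standing upright on the granite plate: round shank 24 mm across on a round foot 36 mm across and 10 mm high; 75 mm high overall. Origin at the centre of its underside, z up along the pin. Loose. The four pins stand in a rough row along the plate, in any order, axes at least 58 mm apart.
- pin_c: Plain turned steel pin standing upright on the granite plate: round shank 24 mm across on a round foot 36 mm across and 10 mm high; 75 mm high overall. Origin at the centre of its underside, z up along the pin. Loose. The four pins stand in a rough row along the plate, in any order, axes at least 58 mm apart.
- plate: Dark granite surface plate, fixed, 220 mm (its x) by 320 mm (its y), 60 mm high; origin at the centre of its underside, on the table. The pins and the V-block stand on its top.
- call_box: Grey plastic call box fixed to the table, 100 mm (its x) by 80 mm (its y), 40 mm high; origin at the centre of its underside. On its top are the push button, 18 mm to its -x side of the centre, and a small clear lamp dome, 28 mm across and 20 mm high, 33 mm to its +x side.
- call_button_top (a point): Centre of the top of the push button: black, flat, round, 34 mm across, in a low grey housing on the call box; pressed straight down.
- call_button (a joint): Travel of the push button: 0 up, 0.006 m fully down. It springs back; fully down takes about 5 N.
- vblock: Steel V-block, 40 by 50 mm, 34 mm high, loose on the far half of the granite plate; origin at the centre of its underside. Leave alone.
- micrometer: Outside micrometer lying on the table beyond the call box: grey C-shaped frame and round steel barrel, about 150 by 55 mm and 16 mm high; origin on the table, near the middle of its frame. Loose. Leave alone.
- bottle: Glass bottle with a steel cap, 68 mm across, 190 mm high, standing on the table to the left of the plate; origin at the centre of its underside. Loose. Leave alone.
There are look-alikes about, which are no part of the job. What is meant by the call_box is not green, orange or yellow, and is the larger of those in its own colour.

How it is judged (in metres and radians):
On the way, in this order (a step that is already met when the one before it is completed fails the run):
1. the call button is pressed fully down (value of joint call_button above 0.0048 m), for 0.05 s.
2. with the button up again, the fingertips dwell just above the short pin for two seconds (horizontal distance between the grasp point and pin_short below 0.015 m and z of the grasp point in the frame of pin_short between 0.067 and 0.105 m and value of joint call_button below 0.0015 m), for 2 s.
At the end, for the whole second after the job is handed in: The grasp point between the finger pads is within 15 mm of the short pin's axis and 22 to 60 mm above its top (the fingertips, some 18 mm further on, are about 4 to 42 mm above it); the call button is up (under 1.5 mm); all four pins stand upright within 6 mm of where they were (all of step 2 and distance of each of pin_short, pin_a, pin_b, pin_c from where it was at the start of the episode below 0.006 m and angle between each of pin_short, pin_a, pin_b, pin_c's own z axis and vertical below 0.1 rad); the robot touches nothing.
It fails at once if the robot touches a pin (contact force between any of the fingers, the arm and pin_short above 0.3 N or contact force between any of the fingers, the arm and pin_a above 0.3 N or contact force between any of the fingers, the arm and pin_b above 0.3 N or contact force between any of the fingers, the arm and pin_c above 0.3 N).
It fails at once if a pin is moved or lifted (distance of any of pin_short, pin_a, pin_b, pin_c from where it was at the start of the episode above 0.006 m).
It fails at once if the V-block, the micrometer or the bottle is moved (distance of any of vblock, micrometer, bottle from where it was at the start of the episode above 0.01 m).
It also fails if it takes over 40 s, if anything falls off the work surface, if the arm or the gripper's body presses on something with over 40 N, if the wrist force passes 120 N, or if a joint passes its speed limit or range.

## Working session

There is one attempt and no reset: what is moved stays moved. The work goes in short steps, Python scripts to look and compute and a shell command to move; the robot and the scene stay as the last step left them, time stands still between calls to the robot, and variables do not carry over. Pictures are saved under pics/ and viewed, and the job is handed in when it is done.

```bash
mkdir -p pics
python3 - <<'E'
from workcell import ctrl, imaging
import cv2
o=ctrl.get_obs(); print(o['t'],o['ee_pos'],o['orientation'],o['width'],o['ft_force'])
for n in('side','top','wrist'):
    i=imaging.camera_info(n); print(n,i)
    cv2.imwrite(f'pics/{n}0.png',imaging.get_image(n))
E
```

```text
0.0 [138.55148886 608.9132394  238.90796952] [-3.50791167e-01 -3.12172759e+00  2.32154034e-03] 87.8944172846635 [ 0.6111396  -0.05688543 -0.59184786]
side {'camera_matrix': array([[420.19364282,   0.        , 315.32633831],
       [  0.        , 420.19364282, 203.24523746],
       [  0.        ,   0.        ,   1.        ]]), 'k1': -0.058571135500191884, 'rvec': array([ 2.09218889, -0.73026067,  0.4049255 ]), 'tvec': array([-373.97111882,  236.21379209,  893.50226193])}
top {'camera_matrix': array([[411.26097776,   0.        , 319.90693548],
       [  0.        , 411.26097776, 201.0733108 ],
       [  0.        ,   0.        ,   1.        ]]), 'k1': -0.04907918619326903, 'rvec': array([ 2.17269655, -2.13842461,  0.13366046]), 'tvec': array([-1.10556838e+00,  5.01698355e+02,  1.25918033e+03])}
wrist {'camera_matrix': array([[336.33052705,   0.        , 322.93390458],
       [  0.        , 336.33052705, 200.20668693],
       [  0.        ,   0.        ,   1.        ]]), 'k1': -0.04687081950923619, 'rvec': array([-2.26962783, -1.81143517, -0.25958765]), 'tvec': array([-624.30920059,  -35.04948763,  391.83163318])}
```

View pics/side0.png

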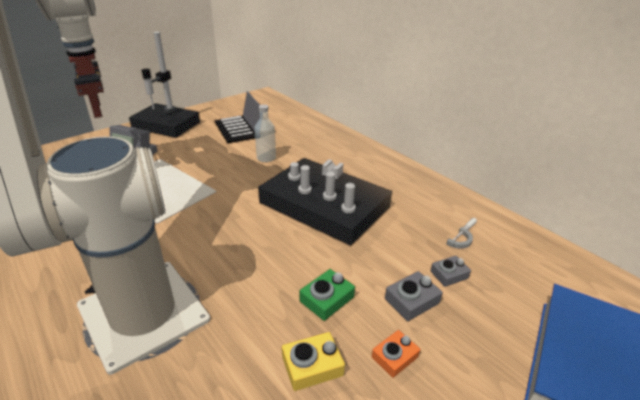

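View pics/top0.png

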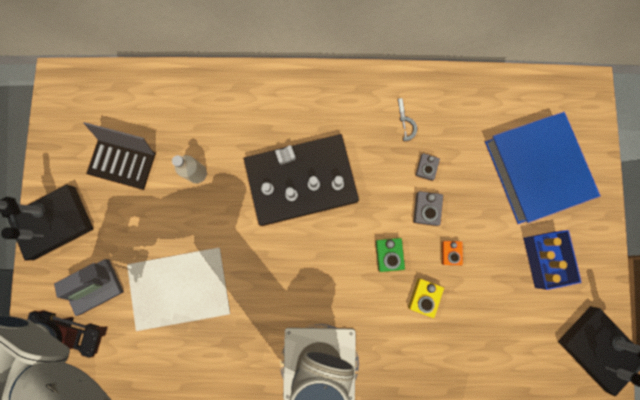

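View pics/wrist0.png

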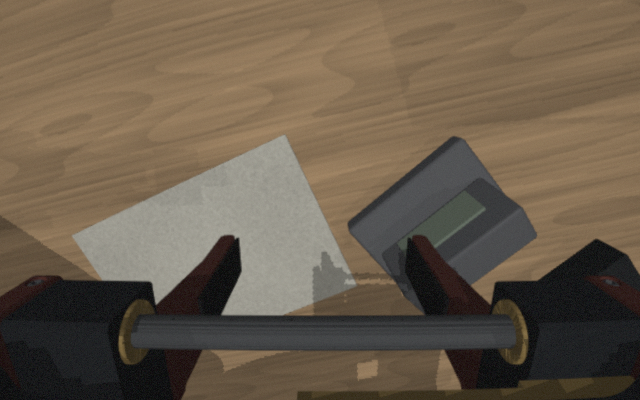

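The larger grey box is at about (428,208) in the top view, with its button near (430,213). The short pin looks like the one nearest the bottle, at side (294,170) and top (267,188). I'll zoom in to measure.

```bash
cat > h.py <<'E'
import numpy as np, cv2
from workcell import imaging
def ray(n,uv,info=None):
    i=info or imaging.camera_info(n); K=i['camera_matrix']; 
    d=np.array([(uv[0]-K[0,2])/K[0,0],(uv[1]-K[1,2])/K[1,1]]); s=d.copy()
    for _ in range(30): s=d/(1+i['k1']*(s@s))
    R=cv2.Rodrigues(np.array(i['rvec']))[0]; t=np.array(i['tvec'])
    return -R.T@t, R.T@np.array([s[0],s[1],1])
def onz(n,uv,z,info=None):
    c,d=ray(n,uv,info); return c+d*(z-c[2])/d[2]
def proj(n,P,info=None):
    i=info or imaging.camera_info(n); R=cv2.Rodrigues(np.array(i['rvec']))[0]
    p=R@np.array(P,float)+np.array(i['tvec']); s=p[:2]/p[2]; s=s*(1+i['k1']*(s@s)); K=i['camera_matrix']
    return np.array([K[0,0]*s[0]+K[0,2],K[1,1]*s[1]+K[1,2]])
def tri(a,b):
    A=np.zeros((3,3));v=np.zeros(3)
    for n,uv in(a,b):
        c,d=ray(n,uv); d/=np.linalg.norm(d); M=np.eye(3)-np.outer(d,d); A+=M; v+=M@c
    return np.linalg.solve(A,v)
E
python3 - <<'E'
import cv2
def z(src,x,y,w,h,f,out):
    cv2.imwrite(out,cv2.resize(cv2.imread(src)[y:y+h,x:x+w],None,fx=f,fy=f,interpolation=cv2.INTER_CUBIC))
z('pics/top0.png',240,130,125,100,6,'pics/tz1.png')
z('pics/top0.png',370,90,100,90+60,4,'pics/tz2.png')
z('pics/side0.png',250,140,150,100,5,'pics/sz1.png')
z('pics/side0.png',370,210,120,110,5,'pics/sz2.png')
E
```

```text
(no output)
```

View pics/tz1.png

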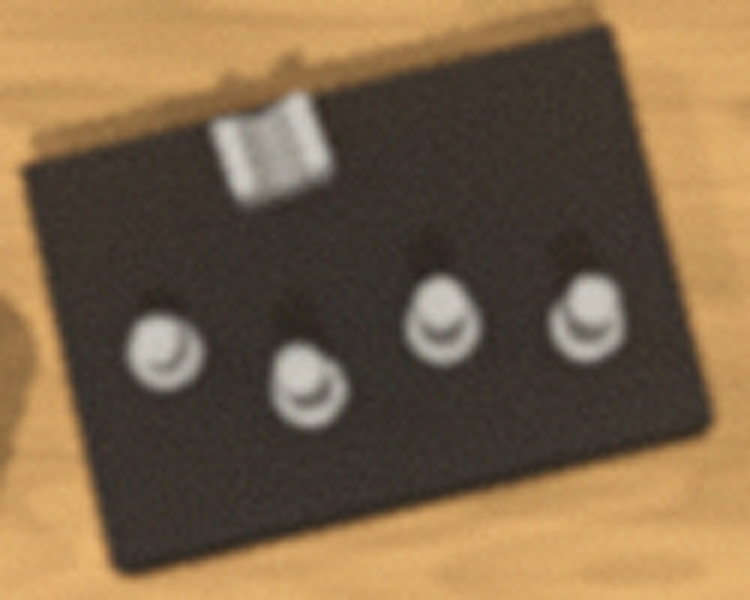

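View pics/tz2.png

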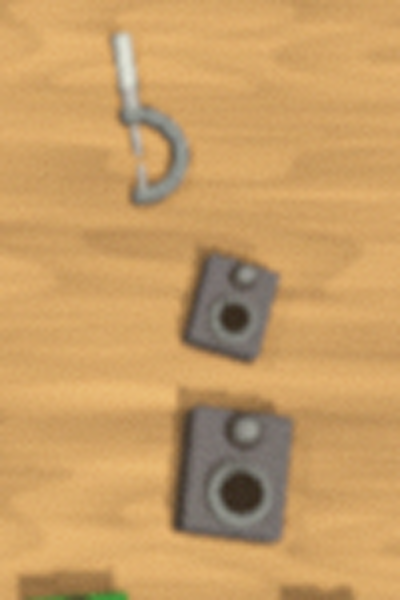

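View pics/sz1.png

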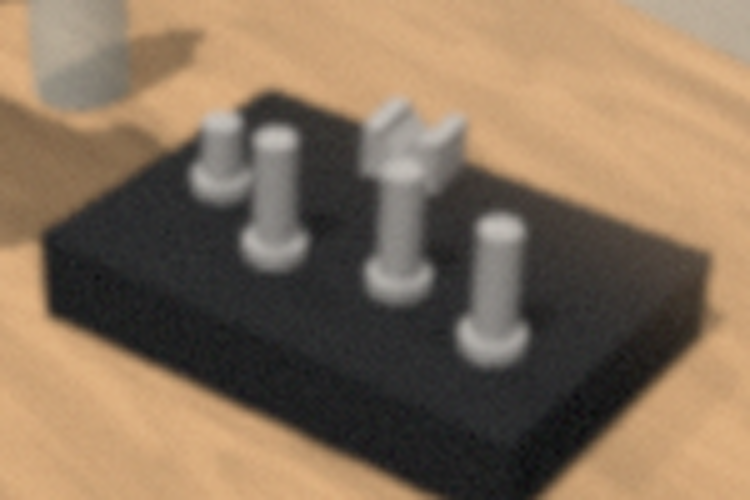

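View pics/sz2.png

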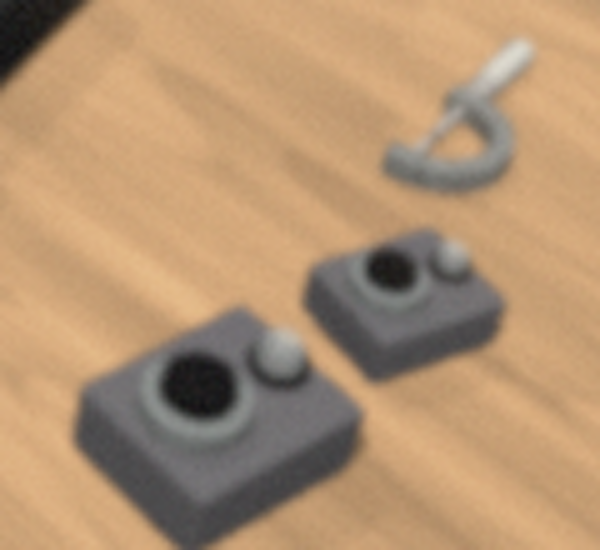

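Top view: the short pin's top is near (268,186.5), foot about (267.7,188.6), and the button is near (430.5,213). Side view: pin top (294.5,164), button (410,287). The leftmost pin is clearly the short one.

Run:
```python
from h import *
print('btn tri',tri(('top',(430.3,212.8)),('side',(410,286.8))))
for z in(45,48,52): print('btn',z,onz('top',(430.3,212.8),z),onz('side',(410,286.8),z))
T=(240+169/6,130+337/6); S=(250+223/5,140+121/5)
print('pin top',tri(('top',T),('side',S)),onz('top',T,105),onz('side',S,105))
F=(240+166/6,130+352/6); print('foot',onz('top',F,66), onz('side',(250+221/5,140+178/5),70))
for uv in [(440,303),(587,298),(302,368)]:
  u=(240+uv[0]/6,130+uv[1]/6); print('pin',onz('top',u,135))
for uv in [(370+190/4,90+405/4),(370+295/4,90+413/4)]: print('boxcorner',onz('top',uv,40))
print('lamp',onz('top',(370+245/4,90+428/4),60))
print('small box lamp',onz('top',(370+245/4,90+272/4),45),'bottle cap',onz('top',(180,160),190), onz('top',(192,170),60))
print(cv2.Rodrigues(np.array([-3.50791167e-01,-3.12172759e+00,2.32154034e-03]))[0].round(3))
```

```text
btn tri [ 468.63995164 -334.60449429   55.90252616]
btn 45 [ 468.69208108 -336.47023865   45.        ] [ 479.29077173 -329.57319487   45.        ]
btn 48 [ 468.3870996  -335.66601558   48.        ] [ 476.72551909 -331.16899266   48.        ]
btn 52 [ 467.98045762 -334.59371816   52.        ] [ 473.30518224 -333.29672303   52.        ]
pin top [533.80123714 161.33171394 107.12719144] [534.63146964 161.28277835 105.        ] [535.47730608 164.57758389 105.        ]
foot [533.13362319 167.67654911  66.        ] [530.73489012 160.634635    70.        ]
pin [548.49229341  26.62237019 135.        ]
pin [552.07732524 -44.48870649 135.        ]
pin [515.64443742  92.62458763 135.        ]
boxcorner [ 536.47852166 -298.62348558   40.        ]
boxcorner [ 531.49472281 -381.42437393   40.        ]
lamp [ 516.15771219 -336.25749064   60.        ]
small box lamp [ 642.70275663 -342.76699449   45.        ] bottle cap [591.49011829 400.51238079 190.        ] [589.30537965 406.75592732  60.        ]
[[-0.975  0.222 -0.   ]
 [ 0.222  0.975 -0.001]
 [ 0.    -0.001 -1.   ]]
```

```bash
python3 -m crank '[{"travel":[-0.69,-0.5,0],"turn":0},{"travel":[-0.69,-0.5,0],"turn":0},{"travel":[-0.69,-0.5,0],"turn":0},{"travel":[-0.69,-0.5,0],"turn":0},{"travel":[-0.69,-0.5,0],"turn":0},{"travel":[-0.69,-0.5,0],"turn":0},{"travel":[-0.69,-0.5,0],"turn":0},{"travel":[-0.69,-0.5,0],"turn":0}]' -1
python3 - <<'E'
from workcell import ctrl, imaging
import cv2
from h import *
o=ctrl.get_obs(); i=imaging.camera_info('wrist'); R=cv2.Rodrigues(i['rvec'])[0]; print(o['ee_pos'],-R.T@i['tvec'],i)
cv2.imwrite('pics/w1.png',imaging.get_image('wrist'))
E
```

```text
t: 0.95
ee_pos: [367.3, 347.4, 237.2]
orientation: [-0.336, -3.122, 0.002]
ft_force: [1.1, 0.4, -0.4]
width: 27.2
[367.31844166 347.36638093 237.23379333] [291.95579358 364.54067813 382.48207165] {'camera_matrix': array([[336.33052705,   0.        , 322.93390458],
       [  0.        , 336.33052705, 200.20668693],
       [  0.        ,   0.        ,   1.        ]]), 'k1': -0.04687081950923619, 'rvec': array([-2.2623396 , -1.8229145 , -0.26038737]), 'tvec': array([-417.42912074, -307.60932435,  309.11172622])}
```

View pics/w1.png

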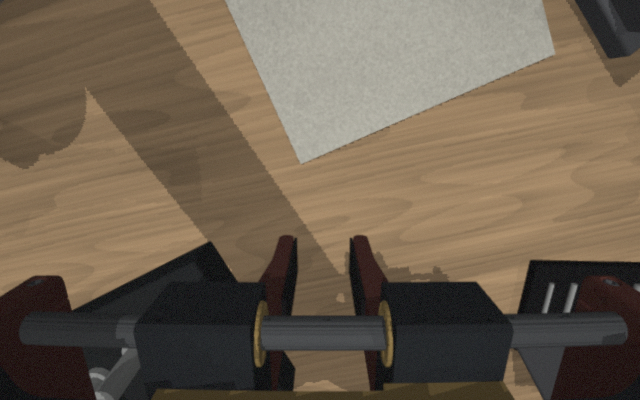

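```bash
python3 -m crank '[{"travel":[-0.74,-0.37,0],"turn":0},{"travel":[-0.74,-0.37,0],"turn":0},{"travel":[-0.74,-0.37,0],"turn":0},{"travel":[-0.74,-0.37,0],"turn":0},{"travel":[-0.74,-0.37,0],"turn":0},{"travel":[-0.74,-0.37,0],"turn":0},{"travel":[-0.74,-0.37,0],"turn":0},{"travel":[0,0,0],"turn":0}]' -1
python3 - <<'E'
from workcell import ctrl, imaging
import cv2
from h import *
o=ctrl.get_obs(); i=imaging.camera_info('wrist'); print(o['ee_pos'],o['width'])
cv2.imwrite('pics/w2.png',imaging.get_image('wrist')); import pickle; pickle.dump(i,open('w2.pkl','wb'))
print(proj('wrist',[534,163,105],i))
E
```

```text
t: 1.8
ee_pos: [604.4, 150.7, 236.6]
orientation: [0.343, 3.123, -0.006]
ft_force: [-0.2, -0.1, 0.4]
width: 0.4
[604.40657189 150.7035856  236.61892512] 0.4442626315964758
[319.09454232 108.83982786]
```

View pics/w2.png

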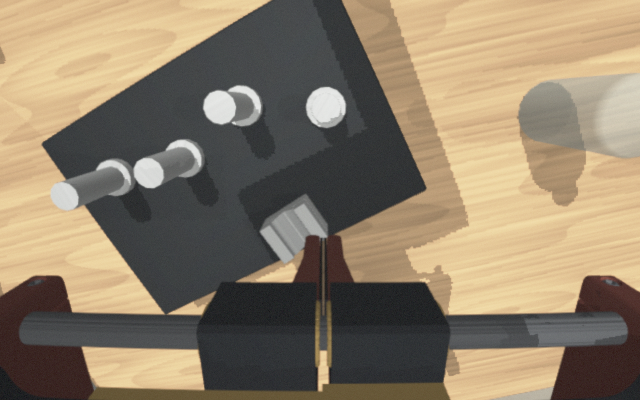

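The wrist view shows the short pin's top near (324,107), against a predicted (319,109). I'll refine that, then compute the move to the button.

Run:
```python
from h import *
import pickle
i=pickle.load(open('w2.pkl','rb')); im=cv2.imread('pics/w2.png')
for th in (200,220,235):
    m=(im[80:140,295:355].min(2)>th).astype(np.uint8); n,l,s,c=cv2.connectedComponentsWithStats(m)
    k=1+np.argmax(s[1:,4]); print(th,s[k],c[k]+[295,80])
cv2.imwrite('pics/w2z.png',cv2.resize(im[70:140,285:365],None,fx=7,fy=7,interpolation=cv2.INTER_CUBIC))
from workcell import ctrl
o=ctrl.get_obs(); R=cv2.Rodrigues(np.array(o['orientation']))[0]
print('to btn',R.T@(np.array([469,-335,130])-o['ee_pos'])/50)
for uv in [(323,105),(324,107),(325,108)]: print(onz('w',uv,105,i))
for uv in [(326,108)]: print(onz('w',uv,70,i))
```

```text
200 [  12    7   38   37 1030] [324.76116505 104.76019417]
220 [ 12   8  38  34 839] [326.2193087  103.98688915]Traceback (most recent call last):
  File "<stdin>", line 6, in <module>
    return _wrapfunc(a, 'argmax', axis=axis, out=out, **kwds)
    return bound(*args, **kwds)
ValueError: attempt to get argmax of an empty sequence
```

Run:
```python
from h import *
import pickle
i=pickle.load(open('w2.pkl','rb')); im=cv2.imread('pics/w2.png')
cv2.imwrite('pics/w2z.png',cv2.resize(im[70:140,285:365],None,fx=7,fy=7,interpolation=cv2.INTER_CUBIC))
from workcell import ctrl
o=ctrl.get_obs(); R=cv2.Rodrigues(np.array(o['orientation']))[0]
print('to btn',R.T@(np.array([469,-335,130])-o['ee_pos'])/50)
for uv in [(323,105),(324,107),(325,108)]: print(onz('w',uv,105,i))
for uv in [(326,108)]: print(onz('w',uv,70,i))
```

```text
to btn [  0.49147483 -10.07676674   2.16404601]
[531.78218796 166.68281701 105.        ]
[533.46098361 167.1241934  105.        ]
[534.38863477 167.73408139 105.        ]
[535.26838499 168.50567576  70.        ]
```

View pics/w2z.png

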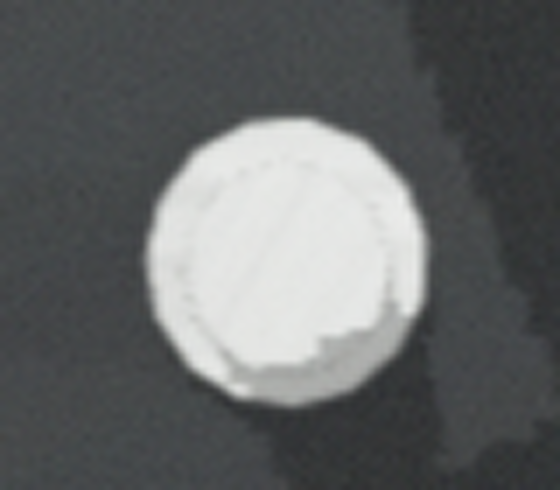

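```bash
python3 -m crank '[{"travel":[0.04,-0.8,0],"turn":0},{"travel":[0.04,-0.8,0],"turn":0},{"travel":[0.04,-0.8,0],"turn":0},{"travel":[0.04,-0.8,0],"turn":0},{"travel":[0.04,-0.8,0],"turn":0},{"travel":[0.04,-0.8,0],"turn":0},{"travel":[0.04,-0.8,0],"turn":0},{"travel":[0.04,-0.8,0],"turn":0},{"travel":[0.04,-0.8,0],"turn":0},{"travel":[0.04,-0.8,0],"turn":0},{"travel":[0.04,-0.8,0],"turn":0},{"travel":[0.04,-0.8,0],"turn":0},{"travel":[0,0,0.5],"turn":0},{"travel":[0,0,0.5],"turn":0},{"travel":[0,0,0.5],"turn":0},{"travel":[0,0,0],"turn":0}]' -1
python3 - <<'E'
from workcell import ctrl, imaging
import cv2
from h import *
o=ctrl.get_obs(); i=imaging.camera_info('wrist'); print(o['ee_pos'],o['width'])
cv2.imwrite('pics/w3.png',imaging.get_image('wrist')); import pickle; pickle.dump(i,open('w3.pkl','wb'))
print(proj('wrist',[469,-335,54],i))
R=cv2.Rodrigues(np.array(o['orientation']))[0]
print('to btn',R.T@(np.array([469,-335,72])-o['ee_pos'])/50)
E
```

```text
t: 3.45
ee_pos: [463.1, -309.0, 158.9]
orientation: [-0.317, -3.116, -0.002]
ft_force: [-0.5, -0.1, -0.5]
width: 0.5
[ 463.07699931 -309.03496423  158.94055871] 0.548155382142974
[291.80140861 219.00301419]
to btn [-0.23695842 -0.48562304  1.73643061]
```

View pics/w3.png

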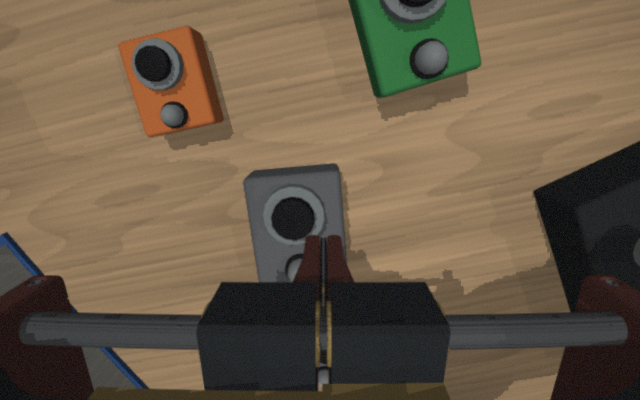

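The button is at (293,217), matching the prediction of (292,219). I'll centre over it and come down.

```bash
python3 -m crank '[{"travel":[-0.21,-0.5,0],"turn":0},{"travel":[0,0,0.5],"turn":0},{"travel":[0,0,0.5],"turn":0},{"travel":[0,0,0.3],"turn":0},{"travel":[0,0,0],"turn":0}]' -1
python3 - <<'E'
from workcell import ctrl, imaging
from h import *
o=ctrl.get_obs(); print(o['ee_pos'])
R=cv2.Rodrigues(np.array(o['orientation']))[0]
print('to btn',R.T@(np.array([468,-335.5,72])-o['ee_pos'])/50, o['ft_force'])
E
```

```text
t: 4.0
ee_pos: [474.0, -335.4, 101.3]
orientation: [0.31, 3.125, -0.006]
ft_force: [-0.5, 1.1, -0.3]
width: 0.3
[ 473.96833848 -335.38928692  101.31829987]
to btn [ 0.11745752 -0.02338909  0.58628926] [-0.48196821  1.07149992 -0.2601831 ]
```

```bash
python3 -m crank '[{"travel":[0.12,-0.02,0.2],"turn":0},{"travel":[0,0,0.2],"turn":0},{"travel":[0,0,0],"turn":0}]' -1
python3 - <<'E'
from workcell import ctrl, imaging
from h import *
o=ctrl.get_obs(); print(o['ee_pos'])
im=imaging.get_image('side'); cv2.imwrite('pics/s4.png',cv2.resize(im[220:330,360:480],None,fx=5,fy=5,interpolation=cv2.INTER_CUBIC))
E
```

```text
t: 4.3
ee_pos: [468.9, -335.3, 82.7]
orientation: [0.308, 3.122, -0.009]
ft_force: [-1.1, 0.1, 0.1]
width: 0.5
[ 468.88940856 -335.2674209    82.73899015]
```

View pics/s4.png

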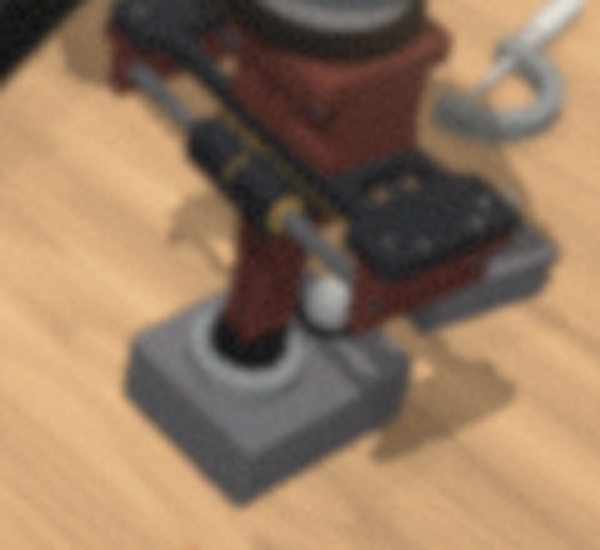

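The fingertips are right over the middle of the button. I'll press in small steps.

```bash
python3 -m crank '[{"travel":[0,0,0.12],"turn":0},{"travel":[0,0,0.08],"turn":0}]' -1;  python3 -m crank '[{"travel":[0,0,0.06],"turn":0},{"travel":[0,0,0],"turn":0}]' -1
```

```text
t: 4.55
ee_pos: [469.9, -336.1, 74.1]
orientation: [0.308, 3.12, -0.011]
ft_force: [-1.6, 2.4, 5.1]
width: 0.4
t: 4.75
ee_pos: [469.9, -336.0, 73.6]
orientation: [0.308, 3.121, -0.01]
ft_force: [-2.0, 2.3, 4.3]
width: 0.8
```

```bash
for k in 1; do python3 -m crank '[{"travel":[0,0,0.1],"turn":0}]' -1; python3 -m crank '[{"travel":[0,0,0.1],"turn":0}]' -1; python3 -m crank '[{"travel":[0,0,0.1],"turn":0}]' -1; done
```

```text
t: 4.85
ee_pos: [470.3, -336.4, 72.0]
orientation: [0.308, 3.12, -0.011]
ft_force: [-16.3, 13.1, 74.1]
width: 0.5
t: 4.95
ee_pos: [470.4, -336.4, 72.0]
orientation: [0.308, 3.121, -0.01]
ft_force: [-18.9, 13.6, 71.2]
width: 0.8
t: 5.05
ee_pos: [470.4, -336.4, 72.3]
orientation: [0.308, 3.121, -0.01]
ft_force: [-16.0, 11.7, 57.8]
width: -0.2
```

Run:
```python
from workcell import ctrl, imaging
from h import *
im=imaging.get_image('side'); cv2.imwrite('pics/s5.png',cv2.resize(im[220:330,360:480],None,fx=5,fy=5,interpolation=cv2.INTER_CUBIC))
cv2.imwrite('pics/w5.png',imaging.get_image('wrist'))
print(ctrl.get_obs()['ft_force'],ctrl.get_obs()['ee_pos'])
```

```text
[-14.63266249  11.66434451  57.72148431] [ 470.33101455 -336.37095702   72.28584468]
```

View pics/s5.png

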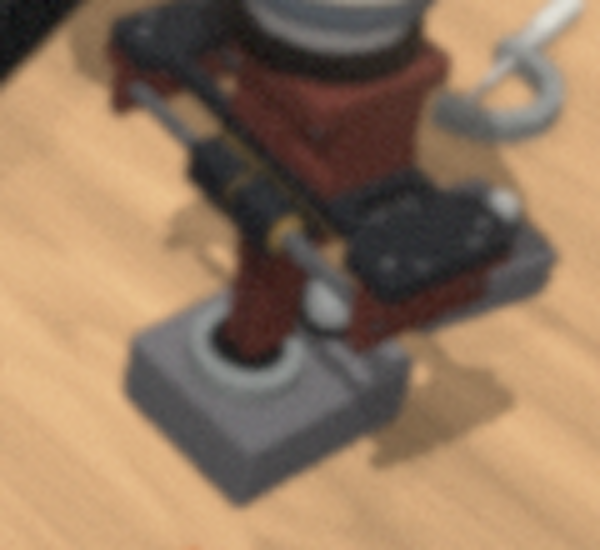

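View pics/w5.png

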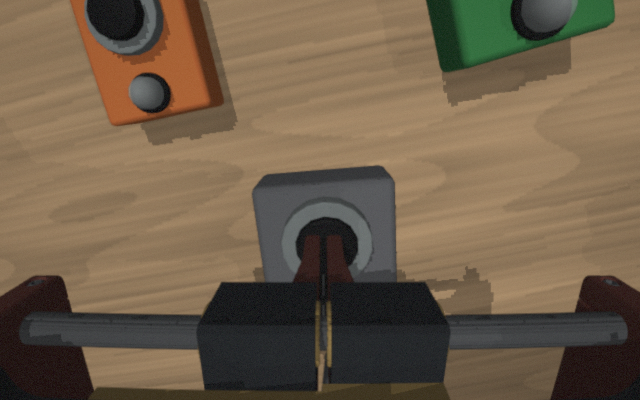

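```bash
for k in 1 2 3 4 5 6 7 8; do python3 -m crank '[{"travel":[0,0,-0.03],"turn":0}]' -1 | grep -E "t:|ee|force"; done
```

```text
t: 5.25
ee_pos: [470.3, -336.4, 76.1]
ft_force: [-1.8, 0.8, 2.4]
t: 5.35
ee_pos: [470.4, -336.4, 78.8]
ft_force: [-0.5, 0.9, 1.5]
t: 5.45
ee_pos: [470.5, -336.5, 80.7]
ft_force: [-0.8, -0.4, 0.2]
t: 5.55
ee_pos: [470.6, -336.6, 82.0]
ft_force: [0.0, -0.5, 0.3]
t: 5.65
ee_pos: [470.5, -336.6, 83.2]
ft_force: [0.1, 0.1, -0.0]
t: 5.75
ee_pos: [470.5, -336.5, 84.3]
ft_force: [-0.6, -0.1, -0.2]
t: 5.85
ee_pos: [470.4, -336.4, 85.5]
ft_force: [1.2, -0.4, -0.1]
t: 5.95
ee_pos: [470.3, -336.4, 86.8]
ft_force: [0.0, -0.2, -0.3]
```

Force rose as the button's spring compressed to about 5 N, then hit a hard stop, and it fell to zero after about 6–7 mm of lift. That was a full press. Now I'll lift and check that the button is up.

```bash
python3 -m crank '[{"travel":[0,0,-0.5],"turn":0},{"travel":[0,0,-0.6],"turn":0},{"travel":[0,0,-0.6],"turn":0},{"travel":[0,0,-0.6],"turn":0},{"travel":[0,0,-0.6],"turn":0},{"travel":[0,0,0],"turn":0}]' -1
python3 - <<'E'
from workcell import ctrl, imaging
from h import *
im=imaging.get_image('side'); cv2.imwrite('pics/s6.png',cv2.resize(im[220:330,360:480],None,fx=5,fy=5,interpolation=cv2.INTER_CUBIC))
o=ctrl.get_obs(); R=cv2.Rodrigues(np.array(o['orientation']))[0]
print(o['ee_pos'],R.T@(np.array([534,165.5,220])-o['ee_pos'])/50)
E
```

```text
t: 6.55
ee_pos: [468.7, -334.7, 235.6]
orientation: [0.308, 3.124, -0.008]
ft_force: [-0.5, -1.1, -0.4]
width: 0.8
[ 467.82346702 -334.03300303  233.56017313] [ 0.65564583 10.05744312  0.23778055]
```

View pics/s6.png

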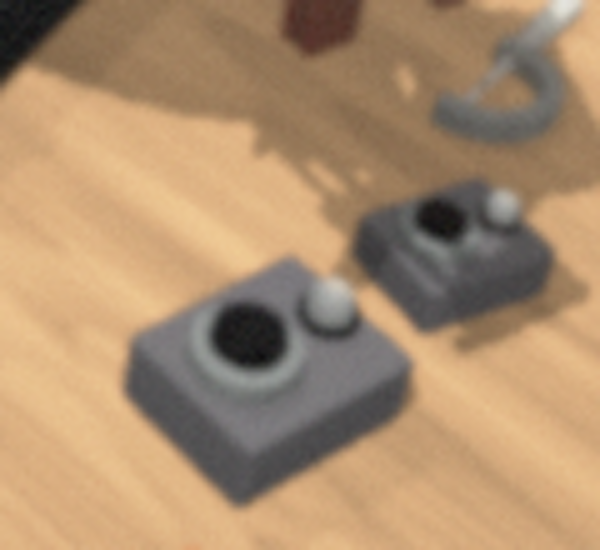

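The button is back up, looking the same as in the first picture, with its top at about (250,335) in the crop. Next is the short pin.

```bash
python3 -m crank '[{"travel":[0.05,0.7,0],"turn":0},{"travel":[0.05,0.7,0],"turn":0},{"travel":[0.05,0.7,0],"turn":0},{"travel":[0.05,0.7,0],"turn":0},{"travel":[0.05,0.7,0],"turn":0},{"travel":[0.05,0.7,0],"turn":0},{"travel":[0.05,0.7,0],"turn":0},{"travel":[0.05,0.7,0],"turn":0},{"travel":[0.05,0.7,0],"turn":0},{"travel":[0.05,0.7,0],"turn":0},{"travel":[0.05,0.7,0],"turn":0},{"travel":[0.05,0.7,0],"turn":0},{"travel":[0.05,0.7,0],"turn":0},{"travel":[0,0.3,0],"turn":0},{"travel":[0,0,0],"turn":0}]' -1
python3 - <<'E'
from workcell import ctrl, imaging
from h import *
o=ctrl.get_obs(); R=cv2.Rodrigues(np.array(o['orientation']))[0]
print(o['ee_pos'],R.T@(np.array([534,165.5,142])-o['ee_pos'])/50)
E
```

```text
t: 8.1
ee_pos: [518.9, 151.0, 211.5]
orientation: [-0.311, -3.096, 0.007]
ft_force: [-0.4, -0.3, -0.6]
width: 0.5
[518.94525701 151.01149118 211.45241733] [-0.27839457  0.35455234  1.37872016]
```

```bash
python3 -m crank '[{"travel":[-0.27,0.35,0.1],"turn":0},{"travel":[0,0,0],"turn":0}]' -1
python3 - <<'E'
from workcell import ctrl, imaging
from h import *
import pickle
o=ctrl.get_obs(); R=cv2.Rodrigues(np.array(o['orientation']))[0]
i=imaging.camera_info('wrist')
cv2.imwrite('pics/w7.png',imaging.get_image('wrist')); pickle.dump(i,open('w7.pkl','wb'))
print(o['ee_pos'],R[:,2],R.T@(np.array([534,165.5,142])-o['ee_pos'])/50, proj('w',[534,165.5,105],i))
E
```

```text
t: 8.3
ee_pos: [534.5, 163.9, 204.1]
orientation: [-0.31, -3.093, 0.011]
ft_force: [0.7, 0.2, 0.5]
width: 0.4
[534.49364382 163.87596129 204.12107896] [-0.03376955 -0.00347436 -0.99942361] [-0.02415043  0.04243113  1.24192601] [325.86004738 209.6735761 ]
```

View pics/w7.png

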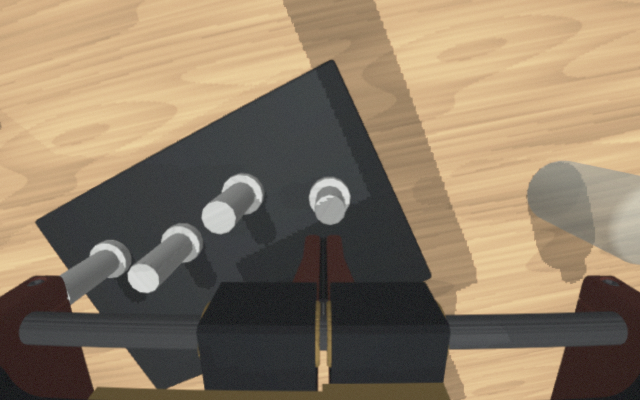

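The pin top is at (330,208), against a predicted (326,210), so I'll correct the target slightly.

Run:
```python
from h import *
import pickle
from workcell import ctrl
i=pickle.load(open('w7.pkl','rb')); print(onz('w',(330,208.5),105,i))
o=ctrl.get_obs(); R=cv2.Rodrigues(np.array(o['orientation']))[0]
print(R.T@(np.array([534.3,167,144])-o['ee_pos'])/50)
```

```text
[533.70221699 168.78076403 105.        ]
[-0.04517657  0.09736567  1.20037028]
```

```bash
python3 -m crank '[{"travel":[-0.04,0.09,0.3],"turn":0},{"travel":[0,0,0.3],"turn":0},{"travel":[0,0,0.25],"turn":0},{"travel":[0,0,0.15],"turn":0},{"travel":[0,0,0],"turn":0}]' -1
python3 - <<'E'
from workcell import ctrl, imaging
from h import *
o=ctrl.get_obs(); R=cv2.Rodrigues(np.array(o['orientation']))[0]
print(o['ee_pos'],R[:,2],R.T@(np.array([534,167,142])-o['ee_pos'])/50)
E
```

```text
t: 8.85
ee_pos: [531.6, 161.8, 149.1]
orientation: [-0.317, -3.087, 0.015]
ft_force: [-0.5, 0.4, -0.1]
width: 0.3
[531.64227773 161.81106593 149.0888172 ] [-0.03920923 -0.00591411 -0.99921352] [-0.03034073  0.11312063  0.13920219]
```

```bash
python3 -m crank '[{"travel":[-0.03,0.11,0.05],"turn":0},{"travel":[0,0,0],"turn":0},{"travel":[0,0,0],"turn":0}]' -1
python3 - <<'E'
from workcell import ctrl, imaging
from h import *
o=ctrl.get_obs(); R=cv2.Rodrigues(np.array(o['orientation']))[0]
i=imaging.camera_info('wrist')
cv2.imwrite('pics/w8.png',imaging.get_image('wrist'))
im=imaging.get_image('side'); cv2.imwrite('pics/s8.png',cv2.resize(im[110:230,240:400],None,fx=5,fy=5,interpolation=cv2.INTER_CUBIC))
print(o['ee_pos'],R[:,2],R.T@(np.array([534,167,142])-o['ee_pos'])/50)
E
```

```text
t: 9.15
ee_pos: [534.7, 167.1, 146.7]
orientation: [-0.317, -3.088, 0.015]
ft_force: [-0.3, -0.5, 0.2]
width: 0.4
[534.70261262 167.14277936 146.65517437] [-0.03857314 -0.00568176 -0.99923963] [ 0.00975914 -0.00440128  0.09359096]
```

View pics/w8.png

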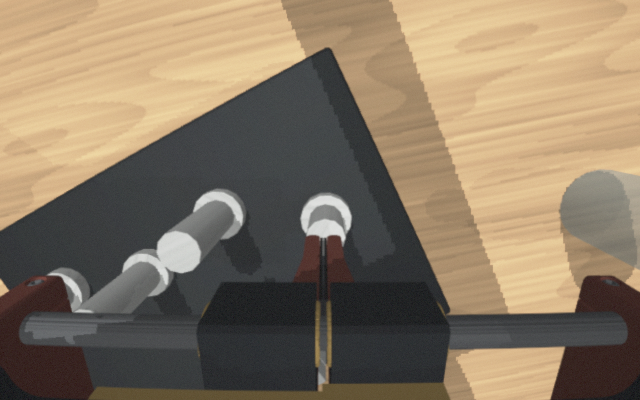

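View pics/s8.png

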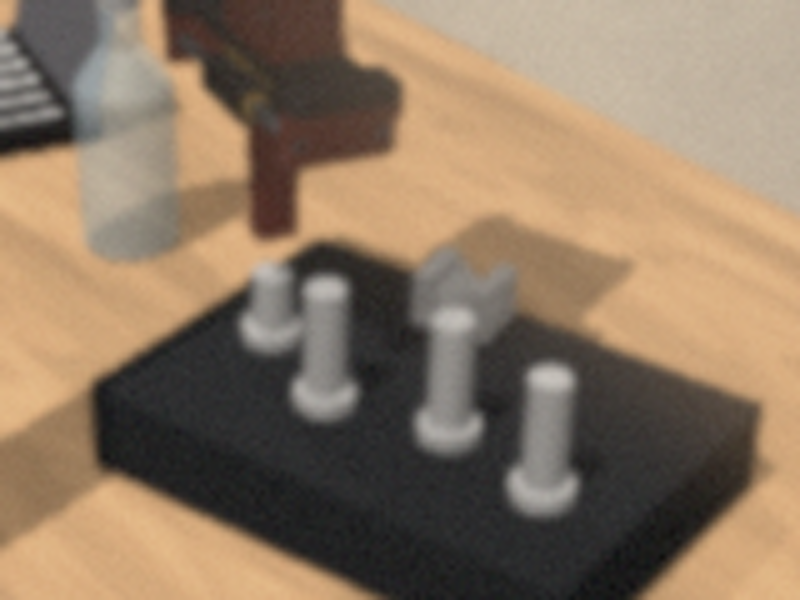

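The fingertips are in line with the short pin and about 25 mm above its top. I'll lower slightly, then dwell.

```bash
python3 -m crank '[{"travel":[0,0,0.08],"turn":0},{"travel":[0,0,0],"turn":0},{"travel":[0,0,0],"turn":0},{"travel":[0,0,0],"turn":0},{"travel":[0,0,0],"turn":0},{"travel":[0,0,0],"turn":0},{"travel":[0,0,0],"turn":0},{"travel":[0,0,0],"turn":0}]' -1
```

```text
t: 10.05
ee_pos: [534.9, 167.2, 143.3]
orientation: [-0.317, -3.089, 0.014]
ft_force: [-0.2, -0.3, 0.1]
width: 0.2
```

```bash
R='x'; python3 -m crank '[{"travel":[0,0,0],"turn":0},{"travel":[0,0,0],"turn":0},{"travel":[0,0,0],"turn":0},{"travel":[0,0,0],"turn":0},{"travel":[0,0,0],"turn":0},{"travel":[0,0,0],"turn":0},{"travel":[0,0,0],"turn":0},{"travel":[0,0,0],"turn":0},{"travel":[0,0,0],"turn":0},{"travel":[0,0,0],"turn":0},{"travel":[0,0,0],"turn":0},{"travel":[0,0,0],"turn":0},{"travel":[0,0,0],"turn":0},{"travel":[0,0,0],"turn":0},{"travel":[0,0,0],"turn":0},{"travel":[0,0,0],"turn":0},{"travel":[0,0,0],"turn":0},{"travel":[0,0,0],"turn":0},{"travel":[0,0,0],"turn":0},{"travel":[0,0,0],"turn":0}]' -1;  python3 -m crank '[{"travel":[0,0,0],"turn":0},{"travel":[0,0,0],"turn":0},{"travel":[0,0,0],"turn":0},{"travel":[0,0,0],"turn":0},{"travel":[0,0,0],"turn":0},{"travel":[0,0,0],"turn":0},{"travel":[0,0,0],"turn":0},{"travel":[0,0,0],"turn":0}]' -1
python3 - <<'E'
from workcell import ctrl, imaging
from h import *
im=imaging.get_image('side'); cv2.imwrite('pics/s9.png',im)
o=ctrl.get_obs(); print(o['t'],o['ee_pos'],abs(o['qvel']).max() if hasattr(o['qvel'],'max') else o['qvel'])
E
```

```text
t: 12.05
ee_pos: [535.0, 167.3, 143.3]
orientation: [-0.317, -3.089, 0.014]
ft_force: [0.8, 0.8, -0.2]
width: 0.4
t: 12.85
ee_pos: [534.9, 167.2, 143.3]
orientation: [-0.317, -3.089, 0.014]
ft_force: [0.3, -0.4, -0.6]
width: 0.4
12.9 [534.94810289 167.23253527 143.29106158] 0.0016490777608351875
```

View pics/s9.png

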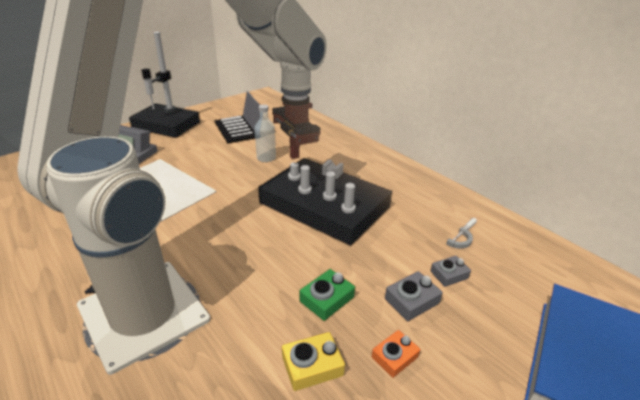

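The fingertip at (295,155) sits just above the short pin's top at (294.5,164). The other pins, V-block, micrometer and bottle look unmoved. The dwell has lasted more than two seconds, so I'm handing in.

```bash
python3 -c "
from workcell import workorder; print(workorder.close_job())"
```

```text
the job is handed in; nothing more can be done
None
```

I pressed the button on the larger grey call box fully down and let it up. The arm then pointed at the short pin, the one nearest the bottle, from straight above for more than 3.5 s. I handed the job in at 12.9 s, still pointing.

**Button:** The force rose to about 5 N, then hit a hard stop. It fell to zero after about 6–7 mm of lift, and a side picture taken afterwards shows the button up. I cannot read the button joint, so full travel is inferred from force and height. I pushed harder than needed at the stop: the fingertips reached about 74 N, against the 120 N wrist limit.

**Pointing:** In the last check the TCP was steady at (534.9, 167.2, 143.3) mm with no contact force. That puts the fingertips about 21 mm above the pin's top and the tool about 0.04 rad off vertical.

**Disagreement:** The camera estimates of the pin's position differed by up to about 7 mm in y, from 161 to 169 mm. I followed the close-up wrist view, so the aim should be well within 15 mm of the pin's axis.

**Everything else:** The pins, V-block, micrometer and bottle look unmoved in the last side picture; I did not measure them.

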